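# Feed one stone blank and park it beside its mate

## Task

Press the plunger of the blank feeder fully in once, so that exactly one round stone blank comes out of the magazine, and let the plunger spring back. Then nudge that blank sideways along the deck into the rubber-lined bay where another flat round blank is already waiting, until it lies wholly on the rubber beside its mate. Only push with the fingertips, never pick anything up, and leave the finished domed stone in the other bay and the things lying round the feeder as they are.

Things in the scene. Friction and masses are not known exactly. Their poses are not given: they have to be found in the camera images.
- feeder: Blank feeder, a bare-aluminium T-shaped fixture fixed on the bench. Origin on the bench top under the axis of its magazine; +x is the way the plunger is pressed and the blank comes out (roughly away from the robot), +y to the left of that, z up. Its deck, on which blanks slide, is 16 mm above the bench.
- magazine_top (a point): Middle of the open top of the feeder's square magazine, 58 mm above the bench. The magazine reaches from x = -24 to +22 mm and y = -24 to +24 mm in the feeder's frame; sight slots front and rear show the stack of four blanks.
- deck_middle (a point): Point on the deck surface, 45 mm ahead (feeder +x) of the magazine's axis, axes as the feeder's. The blanks' lane runs through it along the feeder's y to 114 mm either side; it is 50 mm wide (feeder x = 22 to 72 mm) between fences only 6 mm higher than the deck. Within 29 mm either side of this point the deck is bare metal.
- bay_left (a point): Middle of the left bay, on its floor: the end of the lane from y = +29 to +114 mm in the feeder's frame, lined flush with black rubber.
- bay_right (a point): Middle of the right bay, on its floor: the same at the other end, from y = -29 to -114 mm.
- plunger (a joint): Feeder's spring plunger, a slide along the feeder's +x: 0 = out (rest), 0.044 m = fully in, at its stop. The spring pushes back with 2 N at rest, 6 N fully in; let go, it springs out in under a second. Its blade pushes the lowest blank out through a low gate onto the bare middle of the deck; on its return the next blank drops down.
- plunger_pad (a point): Middle of the rear face of the plunger's upright black thumb plate (44 mm wide, 38 mm high; its lower edge 16 mm, its upper edge 54 mm above the bench). This point is 35.5 mm above the bench and moves with the plunger. Press it along the feeder's +x; the bench behind the plate is free.
- blank_1_center (a point): Centre of the lowest blank in the magazine: a flat round disc of pale stone, 34 mm diameter, 8 mm thick, 20 g. It stands on the deck under three like it. With the plunger pressed fully in it lies about 42 mm ahead (feeder +x) of where it was.
- blank_2_center (a point): Centre of the next blank up in the magazine, the same size; 8 mm above the first one at the start. It and the two above it stay in the magazine.
- blank_3_center (a point): Centre of the third blank from below in the magazine, the same size.
- blank_4_center (a point): Centre of the top blank in the magazine, the same size.
- waiting_blank_center (a point): Centre of the flat round blank (34 mm diameter, 8 mm thick) that already lies in one of the two bays, left or right, near the bay's outer end, waiting for its mate.
- finished_cab_center (a point): Centre of the finished stone in the other bay: a polished oval cabochon with a domed top, 24 x 43 mm, 8 mm high.
- loupe: Folded pocket loupe, 26 x 59 x 15 mm, lying on the bench to the left of the plunger. Origin: centre of its underside. A bystander.
- dop_stick_a: Wooden dop stick with a stone on its end, 124 mm long, 17 mm thick, lying on the bench to the right of the plunger. Origin: middle of its underside. A bystander.
- dop_stick_b: Second dop stick, the same size, lying outside the first one. A bystander.
- blank_1: The same lowest blank as blank_1_center; origin at the middle of its underside.
Things that resemble listed ones, but are neither listed nor needed, are in the scene too. Leave any brown or orange look-alike of the part that bears blank_4_center alone.

How it is judged (in metres and radians):
On the way, in this order (a step that is already met when the one before it is completed fails the run):
1. the plunger is pressed fully in and one blank lies out on the bare middle of the deck (value of joint plunger above 0.04 m and x of blank_1_center in the frame of feeder above 0.035 m and contact force between the fingers and plunger above 0.5 N), for 0.05 s.
2. the plunger has sprung back, the blank still lies between the bays (value of joint plunger below 0.004 m and y of blank_1_center in the frame of feeder between -0.03 and 0.03 m), for 0.1 s.
At the end, for the whole second after the job is handed in: The fed blank lies flat and still in the bay of the waiting blank, its centre at least 44 mm from the feeder's centre line; the waiting blank is still there, three blanks are in the magazine, the plunger is out (within 4 mm) and the finished stone within 6 mm of its start ((y of each of blank_1_center, waiting_blank_center in the frame of feeder above 0.044 m or y of each of blank_1_center, waiting_blank_center in the frame of feeder below -0.044 m) and x of blank_1_center in the frame of feeder between 0.03 and 0.066 m and z of each of blank_1_center, waiting_blank_center in the frame of feeder below 0.0225 m and angle between each of blank_1_center, waiting_blank_center's own z axis and vertical below 0.08 rad and x of waiting_blank_center in the frame of feeder between 0.03 and 0.066 m and x of blank_2_center in the frame of feeder between -0.008 and 0.008 m and z of blank_2_center in the frame of feeder below 0.0235 m and x of blank_3_center in the frame of feeder between -0.008 and 0.008 m and z of blank_3_center in the frame of feeder below 0.0315 m and x of blank_4_center in the frame of feeder between -0.008 and 0.008 m and z of blank_4_center in the frame of feeder below 0.0395 m and value of joint plunger below 0.004 m and distance of finished_cab_center from where it was at the start of the episode below 0.006 m and linear speed of blank_1 below 0.01 m/s); the robot touches nothing.
It fails at once if a second blank leaves the magazine (x of any of blank_2_center, blank_3_center, blank_4_center in the frame of feeder above 0.014 m).
It fails at once if a blank or the finished stone is picked up (raised more than 8 mm) (z of any of blank_1_center, waiting_blank_center, finished_cab_center in the frame of feeder above 0.028 m or z of blank_2_center in the frame of feeder above 0.036 m or z of blank_3_center in the frame of feeder above 0.044 m or z of blank_4_center in the frame of feeder above 0.052 m).
It fails at once if the finished domed stone is shifted by more than 6 mm (distance of finished_cab_center from where it was at the start of the episode above 0.006 m).
It fails at once if a bystander is moved by more than 10 mm (distance of any of loupe, dop_stick_a, dop_stick_b from where it was at the start of the episode above 0.01 m).
It also fails if it takes over 51 s, if anything falls off the work surface, if the arm or the gripper's body presses on something with over 40 N, if the wrist force passes 120 N, or if a joint passes its speed limit or range.

## Robot

A 6-joint arm with a two-finger parallel gripper is mounted at the origin on a cart in front of the work surface, level with it; the furniture and walls round the work are solid. World frame = base frame: x ahead of the robot, y to its left, z up, the work surface at z = 0. Lengths are in m, angles in degrees, forces in N, time in s.
With the tool pointing down it reaches from about 0.35 to 0.875 m from the base axis. Payload 4.2 kg.
Tool frame: the origin (TCP) lies between the finger pads; the fingertips stand 8 mm ahead of it and the grasp point (between the pads) lies 11 mm behind it; z points along the fingers, y is the line along which they close (so a half turn about z gives the same grasp; the last joint's range is limited). The gripper opens to 87 mm and grips with 3 to 60 N. Pads are 19 mm wide; open, the fingers measure 117 mm over their backs; the gripper's body (75 mm by 190 mm) begins 51 mm behind the grasp point.
Start: joints at [89.817, 22.042, 0.453, 0, -68.411, -14.817], TCP at [0.162, 0.604, 0.231] pointing down, gripper open.
Joint ranges: [-179.83, 179.83], [-69.29, 118.12], [-61.27, 80.66], [-181.25, 117.63], [-171.15, -9.14], [-177.46, 177.46]. Speed limits (degrees/s): [159.86, 159.86, 180, 180, 180, 180].

## Interface

Orientations are given as a 3x3 rotation matrix whose columns are the frame's x, y, z axes.
In Python, from station import sense, capture, camera_model, finish_job, find_in gives the robot as it stands. The module is installed in compiled form; this text tells all that it offers.
- The arm moves only by the tool arm_command, never from a script. Its argument "motion" is a list of rows, each a list of 7 numbers: the finger opening in mm, from 0 to 87, then the shift along the tool's x, y, z in mm, then the turn, a rotation vector about the tool's x, y, z in rad. In form: [[jaw, dx, dy, dz, rx, ry, rz], ...]. A call has 1 to 8 rows; each row shifts and turns the commanded pose from where the row before left it, along the tool's axes as they then stand; what a row does not reach is not made up. A row lasts 1/10 s, in which the tool goes at most 50 mm and 8.59 degrees, less where a joint would pass 70% of its speed; a pose out of reach is approached as far as the arm can. A call with a gripper value outside its range is refused whole. The fingers move at their own pace and stop on an object; the grip force is fixed at half the most. Time passes only in rows, so rows that do not move let the fingers close. It gives the time, the measured TCP pose, the force, the opening and the grip force at its end, in the units of the state.
- sense(): the state, without advancing time (a new reading comes with each control period).
- capture(name): name is "side" or "top" or "wrist"; returns the picture (400x640x3 uint8, red, green, blue); there is no depth.
- camera_model(name): a dict with "fx", "fy", "cx", "cy" (pixels), "k1" (the pictures are not rectified: a ray, as slopes to the right and down, at radius r is drawn at 1 + k1 r^2 times it, then the intrinsics apply), "R" (3x3) and "t" (3): a world point X has camera coordinates R X + t. Camera axes: x right, y down, z forward; pixel columns grow to the right and rows downward; lengths in m; the calibration is good to about 2 mm. A picture is of the moment at which its call begins: read the wrist's pose just before it. camera_model takes no time and is no camera call; for the wrist camera it gives the pose at the moment of the call.
- finish_job(): hands the job in; it is judged then, once.
Trained networks look in the newest picture that a camera, given by its name, has taken for a name from the list of things; names that differ only in an ending like _2 or _b are one class to them, and where a whole thing is asked for, a point or a joint stands for the part that bears it (a point fixed in the world has none). Each returns a list of dicts, best first, with "p" (0 to 1); they miss things now and then, are a little off and sometimes report something else, mostly with a low value. They report only what shows in the picture. A call takes as long as a camera call. They do not tell look-alikes from the thing itself.
- find_in(target, camera): "location" ([row, column] in pixels, amid what is visible of it).
The state is a dict: "time_s": time; "joints": joint angles; "joint_velocities": joint speeds; "effort": joint torques, N m; "tcp_pos": TCP position; "ee_rot": TCP orientation; "wrist_force": force on the tool from outside, world axes, zero at the start; "moment": the same for the moment, N m; "gripper_width": opening from 0.0 (shut) to 1.0 (fully open); "gripper_force": force on a finger pad.
Only numpy, scipy, OpenCV 4.12 (cv2) and the standard library are available. Lean on these libraries where they do the work, as an engineer would, in place of code of your own. Each camera call takes 0.05 s, during which the arm holds its last target. There are 200 camera calls.

## Working session

There is one attempt and no reset: what is moved stays moved. The work goes in short steps, Python scripts to look and compute and a tool call to move; the robot and the scene stay as the last step left them, time stands still between calls to the robot, and variables do not carry over. Pictures are saved under pics/ and viewed, at most 10 in all, crops included, and the job is handed in when it is done.

Besides the shell and the picture viewer there is one more tool, called after "Call:" as a command line: name --pt "numbers of a row" for each row, then --argument value for the rest. arm_command: Moves the arm, as the interface text tells. Its arguments: {"type":"object","properties":{"motion":{"type":"array"}},"required":["motion"]}

```bash
mkdir -p pics
cat > h.py <<'E'
import numpy as np, cv2
from station import sense, capture, camera_model, finish_job, find_in
def ray(m,px):  # px=[row,col]
    x=(px[1]-m["cx"])/m["fx"]; y=(px[0]-m["cy"])/m["fy"]
    u=np.array([x,y]); v=u.copy()
    for _ in range(20): v=u/(1+m["k1"]*(v@v))
    R=np.array(m["R"]); t=np.array(m["t"])
    return -R.T@t, R.T@np.array([v[0],v[1],1])
def at_z(m,px,z):
    o,d=ray(m,px); return o+d*(z-o[2])/d[2]
def proj(m,X):
    c=np.array(m["R"])@np.array(X)+np.array(m["t"]); v=c[:2]/c[2]; v=v*(1+m["k1"]*(v@v))
    return np.array([m["cy"]+m["fy"]*v[1], m["cx"]+m["fx"]*v[0]])
def save(name,im): cv2.imwrite(f"pics/{name}.png",cv2.cvtColor(im,cv2.COLOR_RGB2BGR))
E
python3 - <<'E'
from h import *
ims=[]
Z=dict(magazine_top=.058,plunger_pad=.0355,waiting_blank_center=.02,finished_cab_center=.02,loupe=.008,dop_stick_a=.008,blank_4_center=.044,feeder=.016)
for c in ["top","side"]:
    im=capture(c); save(c,im); m=camera_model(c)
    o,d=ray(m,[200,320]); print(c,o.round(3),d.round(2))
    for n,z in Z.items():
        for r in find_in(n,c)[:4]:
            print(n,np.round(r["location"]),round(r["p"],2),at_z(m,r["location"],z).round(4))
s=sense();print(s["time_s"],s["tcp_pos"],np.round(s["ee_rot"],3))
E
```

```text
top [0.338 0.047 0.911] [ 0.17  0.01 -0.98]
magazine_top [177. 326.] 0.6 [0.5334 0.0453 0.058 ]
plunger_pad [226. 341.] 0.57 [0.4425 0.0195 0.0355]
waiting_blank_center [176. 329.] 0.75 [0.5432 0.0396 0.02  ]
waiting_blank_center [183. 278.] 0.73 [0.5329 0.1414 0.02  ]
finished_cab_center [157. 363.] 0.67 [ 0.5803 -0.0301  0.02  ]
loupe [226. 293.] 0.7 [0.4472 0.1121 0.008 ]
loupe [181. 278.] 0.58 [0.5388 0.1422 0.008 ]
dop_stick_a [208. 373.] 0.52 [ 0.4799 -0.0465  0.008 ]
dop_stick_a [198. 390.] 0.48 [ 0.4991 -0.0801  0.008 ]
dop_stick_a [175. 330.] 0.28 [0.5481 0.0367 0.008 ]
blank_4_center [275. 329.] 0.81 [0.3509 0.0452 0.044 ]
blank_4_center [186. 330.] 0.71 [0.5187 0.0383 0.044 ]
blank_4_center [244. 235.] 0.58 [0.4126 0.2204 0.044 ]
blank_4_center [157. 362.] 0.27 [ 0.5746 -0.0257  0.044 ]
feeder [176. 332.] 0.7 [0.5443 0.0338 0.016 ]
side [0.222 0.776 0.43 ] [ 0.29 -0.86 -0.41]
magazine_top [226. 294.] 0.58 [0.4921 0.1402 0.058 ]
plunger_pad [220. 335.] 0.74 [0.4338 0.0422 0.0355]
loupe [247. 321.] 0.8 [0.4395 0.12   0.008 ]
dop_stick_a [207. 328.] 0.65 [ 0.4869 -0.0706  0.008 ]
dop_stick_a [216. 346.] 0.48 [ 0.4284 -0.0404  0.008 ]
dop_stick_a [223. 293.] 0.22 [0.5362 0.0428 0.008 ]
blank_4_center [281. 312.] 0.75 [0.4004 0.2822 0.044 ]
blank_4_center [244. 369.] 0.52 [0.3369 0.1309 0.044 ]
feeder [216. 338.] 0.28 [ 0.4445 -0.0193  0.016 ]
0.9 [0.16170304 0.60368406 0.23054312] [[ 0.966 -0.259 -0.   ]
 [-0.259 -0.966 -0.   ]
 [-0.     0.    -1.   ]]
```

View pics/top.png

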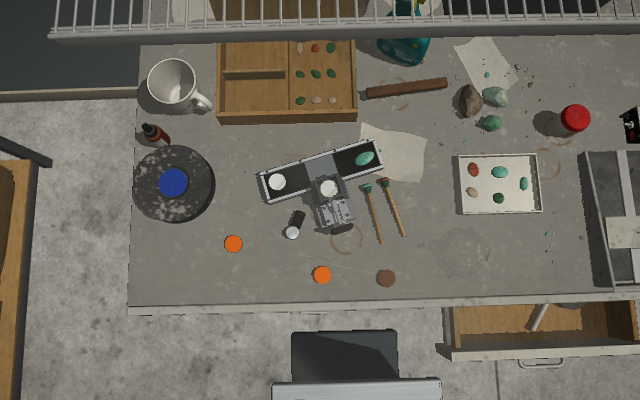

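View pics/side.png

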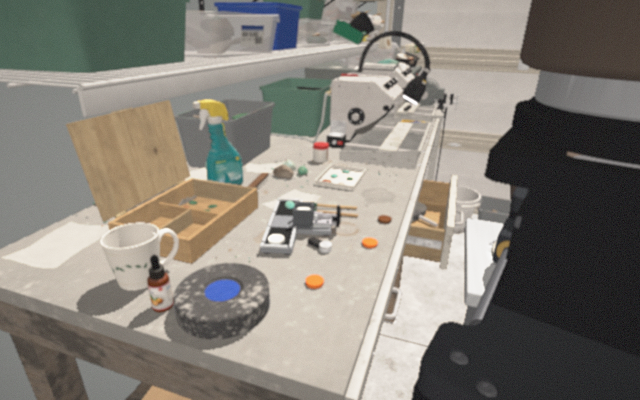

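The top view shows the T-feeder. The waiting pale blank is in the left bay at (182,278), the green cab in the right bay at (157,364), the thumb plate near (226,341), the loupe at (225,295) and the dop sticks at (212,373) and (208,392). Orange and brown look-alike discs lie at (243,233), (275,322) and (278,386), and I'll leave those alone. Next I'll check an enlarged crop.

Run:
```python
from h import *
im=cv2.cvtColor(cv2.imread("pics/top.png"),cv2.COLOR_BGR2RGB)
save("topcrop",cv2.resize(im[132:242,250:400],None,fx=5.3,fy=5.3,interpolation=cv2.INTER_CUBIC))
```

```text
(no output)
```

View pics/topcrop.png

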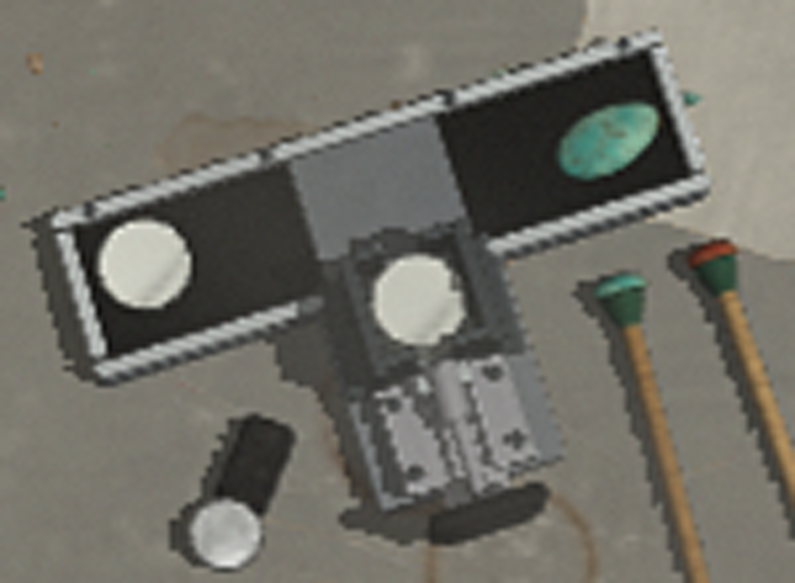

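```bash
cat >> h.py <<'E'
from scipy.optimize import least_squares
def W(p,X): # p: x,y,yaw
    c,s=np.cos(p[2]),np.sin(p[2]); X=np.asarray(X,float)
    return np.array([p[0]+c*X[0]-s*X[1],p[1]+s*X[0]+c*X[1],X[2]])
def F(p,X):
    c,s=np.cos(p[2]),np.sin(p[2]); d=np.asarray(X)-[p[0],p[1],0]
    return np.array([c*d[0]+s*d[1],-s*d[0]+c*d[1],d[2]])
def fit(m,pts,p0): # pts: (row,col,X)
    f=lambda p:np.concatenate([proj(m,W(p,X))-[r,c] for r,c,X in pts])
    s=least_squares(f,p0); return s.x,s.fun.reshape(-1,2)
E
python3 - <<'E'
from h import *
m=camera_model("top")
k=lambda x,y:(132+(y+.5)/5.3-.5,250+(x+.5)/5.3-.5)
P=[(k(290,163),(.072,.029,.016)),(k(437,115),(.072,-.029,.016)),(k(652,52),(.072,-.114,.016)),(k(78,225),(.072,.114,.016)),(k(418,300),(0,0,.048))]
p,r=fit(m,[(*a,X) for a,X in P],[.52,.04,.26])
print(p.round(4),np.degrees(p[2]),r.round(2).tolist())
for n,a,z in [("wait",k(145,265),.024),("cab",k(608,140),.022),("cabtip",k(560,165),.018),("plateL",k(432,541),.054),("plateR",k(548,494),.054),("dopA",k(620,290),.01),("dopAend",k(700,580),.01),("loupe",k(228,530),.014),("loupe2",k(280,425),.012)]:
    w=at_z(m,a,z); print(n,w.round(4),F(p,w).round(4))
E
```

```text
[0.5133 0.0403 0.2719] 15.57808572114391 [[-0.49, 0.17], [0.27, 0.14], [0.13, -0.18], [0.08, -0.75], [-0.01, 0.59]]
wait [0.5343 0.142  0.024 ] [0.0476 0.0924 0.024 ]
cab [ 0.5778 -0.0318  0.022 ] [ 0.0428 -0.0868  0.022 ]
cabtip [ 0.5697 -0.0137  0.018 ] [ 0.0398 -0.0671  0.018 ]
plateL [0.4257 0.039  0.054 ] [-0.0847  0.0223  0.054 ]
plateR [ 0.4411 -0.0023  0.054 ] [-0.0809 -0.0217  0.054 ]
dopA [ 0.5227 -0.0349  0.01  ] [-0.0111 -0.0749  0.01  ]
dopAend [ 0.413  -0.0596  0.01  ] [-0.1234 -0.0693  0.01  ]
loupe [0.436  0.1134 0.014 ] [-0.0548  0.0912  0.014 ]
loupe2 [0.4747 0.0937 0.012 ] [-0.0228  0.0618  0.012 ]
```

Call:
arm_command --pt "0 27 37 0 0 0 0" --pt "0 27 37 0 0 0 0" --pt "0 27 37 0 0 0 0" --pt "0 27 37 0 0 0 0" --pt "0 27 37 0 0 0 0" --pt "0 27 37 0 0 0 0" --pt "0 27 37 0 0 0 0" --pt "0 27 37 0 0 0 0"

```text
time_s: 1.7
tcp_pos: [0.294, 0.2601, 0.2309]
ee_rot: [[0.966, -0.258, 0.001], [-0.258, -0.966, 0.001], [0.0, -0.001, -1.0]]
wrist_force: [0.5, 0.3, -0.1]
gripper_width: 0.356
gripper_force: 0.0
```

```bash
cat >> h.py <<'E'
P0=np.array([.5133,.0403,.2719])
def st(p=P0,tgt=None):
    s=sense(); R=np.array(s["ee_rot"]); f=F(p,s["tcp_pos"])
    a=np.degrees(np.arctan2(R[1,0],R[0,0])-p[2])
    print("t",s["time_s"],"feed mm",(f*1e3).round(1),"yawerr",a.round(2),"z",R[:,2].round(3),"F",np.round(s["wrist_force"],1),"w",round(s["gripper_width"],2))
    if tgt is not None: print("tool shift mm",(R.T@(W(p,tgt)-s["tcp_pos"])*1e3).round(1),"turn z rad",np.radians(a).round(4))
E
python3 -c "
from h import *
st(tgt=[-.125,0,.2])"
```

```text
t 1.7 feed mm [-152.2  270.6  230.9] yawerr -30.53 z [ 0.001  0.001 -1.   ] F [ 0.5  0.3 -0.1] w 0.36
tool shift mm [160.9 219.3  30.7] turn z rad -0.5328
```

Call:
arm_command --pt "0 27 36 5 0 0 0" --pt "0 27 36 5 0 0 0" --pt "0 27 36 5 0 0 0" --pt "0 27 36 5 0 0 0" --pt "0 27 36 5 0 0 0" --pt "0 26 36 5 0 0 0"

```text
time_s: 2.3
tcp_pos: [0.3939, 0.0098, 0.2009]
ee_rot: [[0.966, -0.258, 0.002], [-0.258, -0.966, 0.001], [0.001, -0.001, -1.0]]
wrist_force: [1.3, 1.3, 0.0]
gripper_width: 0.004
gripper_force: 0.0
```

Call:
arm_command --pt "0 0 0 0 0 0 -0.133" --pt "0 0 0 0 0 0 -0.133" --pt "0 0 0 0 0 0 -0.133" --pt "0 0 0 0 0 0 -0.133" --pt "0 0 0 0 0 0 0"

```text
time_s: 2.8
tcp_pos: [0.3934, 0.0115, 0.2007]
ee_rot: [[0.964, 0.266, 0.0], [0.266, -0.964, 0.0], [0.0, -0.0, -1.0]]
wrist_force: [-0.1, 0.3, 0.0]
gripper_width: 0.007
gripper_force: 0.0
```

Run:
```python
from h import *
st(tgt=[-.125,0,.03])
m=camera_model("wrist"); im=capture("wrist"); save("w1",im)
for n,X in dict(mag=(0,0,.058),inL=(.072,.029,.016),inR=(.072,-.029,.016),pad=(-.083,0,.0355),pT=(-.083,0,.054)).items(): print(n,proj(m,W(P0,X)).round(0))
```

```text
t 2.8 feed mm [-123.2    4.4  200.7] yawerr -0.13 z [ 0.  0. -1.] F [-0.1  0.3  0. ] w 0.01
tool shift mm [ -1.9   4.4 170.7] turn z rad -0.0022
mag [ 58. 320.]
inL [-12. 291.]
inR [-12. 349.]
pad [147. 320.]
pT [149. 320.]
```

View pics/w1.png

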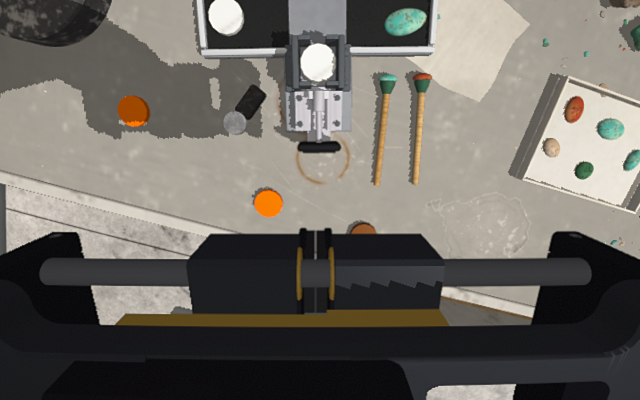

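The wrist picture shows the thumb plate at (147,319) and the magazine axis at (60,317), both where my fit predicts. Nothing stands where the tool will descend. I'll go down behind the plate.

Call:
arm_command --pt "0 0 4 40 0 0 0" --pt "0 0 0 40 0 0 0" --pt "0 0 0 40 0 0 0" --pt "0 0 0 30 0 0 0" --pt "0 0 0 20 0 0 0" --pt "0 10 0 0 0 0 0" --pt "0 10 0 0 0 0 0"

```text
time_s: 3.55
tcp_pos: [0.4152, 0.0136, 0.031]
ee_rot: [[0.964, 0.267, 0.001], [0.267, -0.964, -0.0], [0.001, 0.0, -1.0]]
wrist_force: [0.6, 0.6, 0.6]
gripper_width: 0.004
gripper_force: 0.0
```

Run:
```python
from h import *
st()
m=camera_model("wrist"); im=capture("wrist"); save("w2",im[:240])
```

```text
t 3.55 feed mm [-101.7    0.6   31. ] yawerr -0.12 z [ 0.001 -0.    -1.   ] F [0.6 0.6 0.6] w 0.0
```

View pics/w2.png

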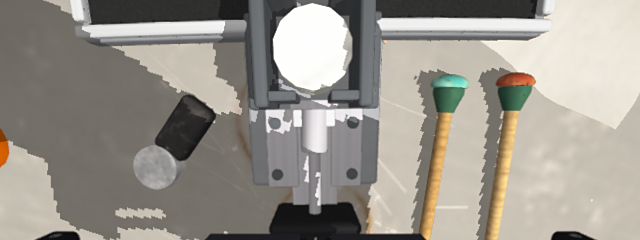

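The plate sits straight ahead of the closed fingers, centred at column 316. I'll press now.

Call:
arm_command --pt "0 8 0 0 0 0 0" --pt "0 8 0 0 0 0 0" --pt "0 8 0 0 0 0 0" --pt "0 8 0 0 0 0 0" --pt "0 8 0 0 0 0 0" --pt "0 4 0 0 0 0 0" --pt "0 0 0 0 0 0 0"

```text
time_s: 4.3
tcp_pos: [0.4467, 0.0223, 0.0293]
ee_rot: [[0.965, 0.263, -0.02], [0.263, -0.965, -0.005], [-0.021, -0.0, -1.0]]
wrist_force: [-19.7, 5.1, 12.3]
gripper_width: -0.0
gripper_force: 15.3
```

```bash
python3 -c "
from h import *
st()"
```

```text
t 4.3 feed mm [-69.    0.6  29.3] yawerr -0.33 z [-0.02  -0.005 -1.   ] F [-19.7   5.1  12.3] w -0.0
```

The tool stopped at about half stroke with roughly 20 N against it, more than the spring gives. I'll look before pushing any further.

Run:
```python
from h import *
s=sense(); print(np.round(s["moment"],2))
m=camera_model("wrist"); o,d=ray(m,[200,320]); print("cam",F(P0,o).round(3),d.round(2))
a=capture("wrist")[:240]; 
ms=camera_model("side"); r,c=proj(ms,[.46,.03,.05]); print(r,c)
b=capture("side")[int(r)-50:int(r)+40,int(c)-70:int(c)+60]
b=cv2.resize(b,None,fx=4.9,fy=4,interpolation=cv2.INTER_CUBIC)[:,:640]
save("w3",np.vstack([a,b]))
```

```text
[ 1.57  5.64 -0.07]
cam [0.007 0.001 0.182] [-0.28 -0.09 -0.96]
210.09402129577626 325.6864444413832Traceback (most recent call last):
  File "<stdin>", line 8, in <module>
    return _nx.concatenate(arrs, 0, dtype=dtype, casting=casting)
           ~~~~~~~~~~~~~~~^^^^^^^^^^^^^^^^^^^^^^^^^^^^^^^^^^^^^^^
ValueError: all the input array dimensions except for the concatenation axis must match exactly, but along dimension 1, the array at index 0 has size 640 and the array at index 1 has size 637
```

Run:
```python
from h import *
a=capture("wrist")[:240]
b=capture("side")[160:250,255:385]
b=cv2.resize(b,(640,360),interpolation=cv2.INTER_CUBIC)
save("w3",np.vstack([a,b]))
```

```text
(no output)
```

View pics/w3.png

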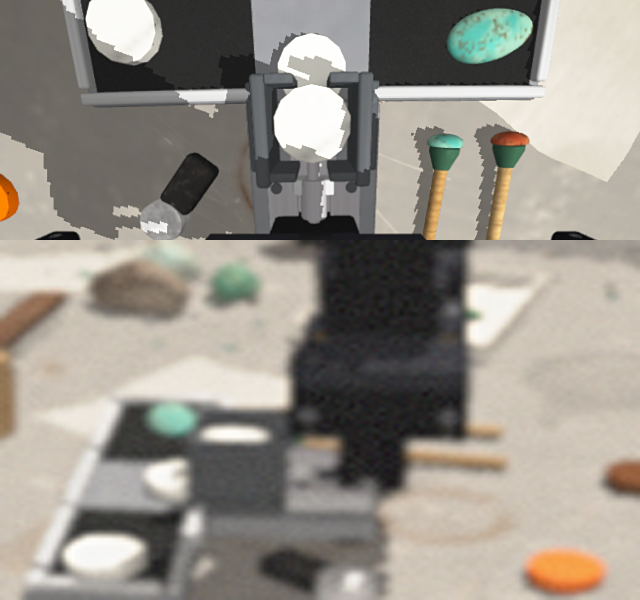

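```bash
python3 -c "
from h import *
st(); print(find_in('blank_1_center','wrist')[:4])
m=camera_model('wrist')
# exposed blank far edge in w3 at row 33, col 312
print(F(P0,at_z(m,[33,312],.024)))
s=sense(); print(np.round(s['joint_velocities'],2),np.round(s['effort'],1))"
```

```text
t 4.5 feed mm [-69.    0.5  29.3] yawerr -0.32 z [-0.019 -0.005 -1.   ] F [-18.9   5.3  10. ] w 0.0
[{'location': [60.2, 309.5], 'p': 0.95}]
[0.04134419 0.00213982 0.024     ]
[-0.1   0.04 -0.08 -0.06  0.04 -0.09] [ -2.8 -27.6  18.2   5.4   4.5  -0. ]
```

```bash
python3 -c "
from h import *
m=camera_model('top')
k=lambda x,y:(132+(y+.5)/5.3-.5,250+(x+.5)/5.3-.5)
for z in (.012,.016,.022,.03):
  print(z,[ (F(P0,at_z(m,k(*q),z))[:2]*1e3).round(1).tolist() for q in [(380,510),(450,490),(520,470),(563,458)]])
"
```

```text
0.012 [[-64.1, 35.6], [-64.6, 8.7], [-65.2, -18.2], [-65.6, -34.8]]
0.016 [[-64.5, 35.7], [-65.1, 8.9], [-65.6, -17.9], [-66.1, -34.4]]
0.022 [[-65.2, 35.8], [-65.8, 9.2], [-66.3, -17.4], [-66.8, -33.8]]
0.03 [[-66.1, 36.0], [-66.7, 9.6], [-67.2, -16.8], [-67.7, -33.0]]
```

The blank is halfway out (leading edge at feeder x ≈ 41 mm, plunger ≈ 24 mm). The tool feels a 10–12 N upward force, so the low fingertips are probably catching on the guide block under the plate, whose rear edge is at x ≈ -65. I'll keep pressing and raise the tips to pad height.

Call:
arm_command --pt "0 0 0 -4 0 0 0" --pt "0 0 0 -4 0 0 0" --pt "0 0 0 -2 0 0 0" --pt "0 0 0 0 0 0 0"

```text
time_s: 4.95
tcp_pos: [0.4518, 0.0232, 0.0391]
ee_rot: [[0.964, 0.265, -0.009], [0.265, -0.964, -0.003], [-0.01, 0.0, -1.0]]
wrist_force: [-6.5, -1.2, -3.7]
gripper_width: 0.003
gripper_force: 2.9
```

```bash
python3 -c "
from h import *
st()"
```

```text
t 4.95 feed mm [-63.9   0.1  39.1] yawerr -0.21 z [-0.009 -0.003 -1.   ] F [-6.5 -1.2 -3.7] w 0.0
```

Raising the tips freed them: the force is now about 6.5 N, roughly the spring alone. I'll press on to the stop.

Call:
arm_command --pt "0 4 0 0 0 0 0" --pt "0 4 0 0 0 0 0" --pt "0 4 0 0 0 0 0" --pt "0 4 0 0 0 0 0" --pt "0 0 0 0 0 0 0"

```text
time_s: 5.45
tcp_pos: [0.462, 0.026, 0.0389]
ee_rot: [[0.964, 0.264, -0.021], [0.263, -0.965, -0.006], [-0.022, 0.0, -1.0]]
wrist_force: [-17.1, 1.5, 8.0]
gripper_width: 0.004
gripper_force: 8.3
```

```bash
python3 -c "
from h import *
st(); capture('wrist'); r=find_in('blank_1_center','wrist'); m=camera_model('wrist')
for q in r: print(q, F(P0,at_z(m,q['location'],.024)).round(3), F(P0,at_z(m,q['location'],.048)).round(3))"
```

```text
t 5.45 feed mm [-53.2  -0.   38.9] yawerr -0.3 z [-0.021 -0.006 -1.   ] F [-17.1   1.5   8. ] w 0.0
{'location': [74.7, 309.3], 'p': 0.77} [0.039 0.003 0.024] [0.037 0.003 0.048]
```

Call:
arm_command --pt "0 3 0 -2 0 0 0" --pt "0 2 0 -2 0 0 0" --pt "0 0 0 0 0 0 0"

```text
time_s: 5.85
tcp_pos: [0.4622, 0.0258, 0.0399]
ee_rot: [[0.965, 0.261, -0.031], [0.261, -0.965, -0.008], [-0.032, -0.0, -0.999]]
wrist_force: [-18.2, -0.1, -6.8]
gripper_width: 0.007
gripper_force: 8.7
```

```bash
python3 -c "
from h import *
st(); m=camera_model('wrist'); a=capture('wrist')
for q in find_in('blank_1_center','wrist'): print(q, F(P0,at_z(m,q['location'],.024)).round(3))
save('w4',a[:240]); g=a.min(2).astype(int); print(g[0:130:4,312].tolist())
print(proj(m,W(P0,(.072,0,.016))),[proj(m,W(P0,(x,0,.024))).round(0).tolist() for x in (.025,.059)])"
```

```text
t 5.85 feed mm [-53.1  -0.3  39.9] yawerr -0.45 z [-0.031 -0.008 -0.999] F [-18.2  -0.1  -6.8] w 0.01
{'location': [71.3, 308.2], 'p': 0.67} [0.041 0.003 0.024]
[233, 237, 223, 137, 167, 167, 167, 166, 167, 168, 255, 252, 252, 252, 252, 252, 252, 252, 252, 252, 252, 252, 251, 236, 153, 157, 164, 120, 136, 137, 219, 252, 252]
[  9.03803118 314.09538098] [[103.0, 315.0], [33.0, 314.0]]
```

View pics/w4.png

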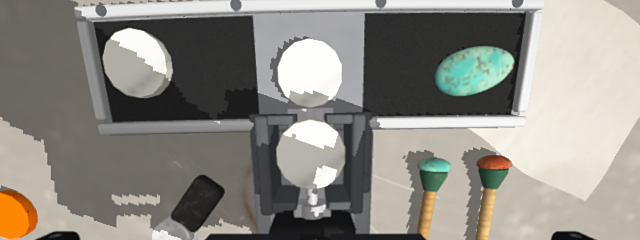

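The fed blank is fully out on the bare deck, centred at (72,309), which is about x = 41 mm. The tool doesn't advance when I push further, so the plunger is at its stop. I'll let it spring back.

Call:
arm_command --pt "0 -15 0 0 0 0 0" --pt "0 -20 0 0 0 0 0" --pt "0 -20 0 0 0 0 0" --pt "0 -25 0 0 0 0 0" --pt "0 0 0 -20 0 0 0" --pt "0 0 0 -40 0 0 0" --pt "0 0 0 -40 0 0 0" --pt "0 0 0 0 0 0 0"

```text
time_s: 6.75
tcp_pos: [0.4043, 0.0107, 0.1506]
ee_rot: [[0.963, 0.268, 0.015], [0.268, -0.963, 0.005], [0.016, -0.001, -1.0]]
wrist_force: [0.3, 0.8, 0.1]
gripper_width: 0.005
gripper_force: 0.0
```

```bash
python3 -c "
from h import *
st(); m=camera_model('wrist'); a=capture('wrist')
for q in find_in('blank_1_center','wrist')+find_in('plunger_pad','wrist'): print(np.round(q['location']),round(q['p'],2), F(P0,at_z(m,q['location'],.024)).round(3),F(P0,at_z(m,q['location'],.048)).round(3))
save('w5',a[:300])"
```

```text
t 6.75 feed mm [-112.9    0.8  150.6] yawerr -0.02 z [ 0.015  0.005 -1.   ] F [0.3 0.8 0.1] w 0.0
[ 19. 312.] 0.85 [0.041 0.004 0.024] [0.034 0.004 0.048]
[124. 229.] 0.32 [-0.046  0.08   0.024] [-0.045  0.073  0.048]
[155. 319.] 0.84 [-0.074 -0.002  0.024] [-0.072 -0.002  0.048]
[136. 389.] 0.57 [-0.057 -0.067  0.024] [-0.056 -0.061  0.048]
```

View pics/w5.png

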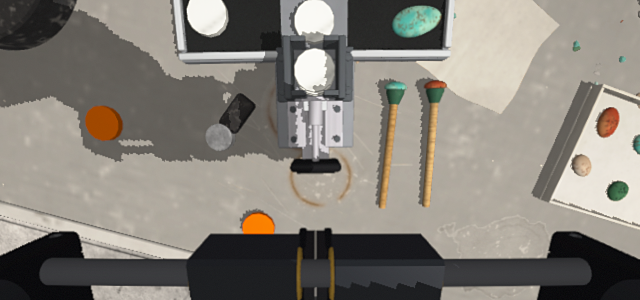

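The plunger is out again and the magazine is still stocked. One blank lies at (19,313) between the bays, so step 2 is met. I'll move over the deck to the right of the blank.

Call:
arm_command --pt "0 39 10 0 0 -0.015 0" --pt "0 39 10 0 0 0 0" --pt "0 39 9 0 0 0 0" --pt "0 39 9 0 0 0 0" --pt "0 0 0 30 0 0 0" --pt "0 0 0 0 0 0 0"

```text
time_s: 7.5
tcp_pos: [0.5563, 0.0131, 0.1071]
ee_rot: [[0.964, 0.265, -0.026], [0.265, -0.964, -0.006], [-0.027, -0.001, -1.0]]
wrist_force: [-1.5, -0.7, -0.9]
gripper_width: 0.003
gripper_force: 0.0
```

```bash
python3 -c "
from h import *
st(tgt=[.043,-.038,.028]); capture('top'); m=camera_model('top')
for n in ('blank_1_center','finished_cab_center'):
  for q in find_in(n,'top'): print(n,np.round(q['location']),round(q['p'],2), F(P0,at_z(m,q['location'],.024)).round(3))"
```

```text
t 7.5 feed mm [ 34.1 -37.7 107.1] yawerr -0.21 z [-0.026 -0.006 -1.   ] F [-1.5 -0.7 -0.9] w 0.0
tool shift mm [11.   0.3 78.8] turn z rad -0.0037
blank_1_center [173. 326.] 0.65 [ 0.036 -0.005  0.024]
finished_cab_center [210. 375.] 0.34 [-0.062 -0.074  0.024]
```

Call:
arm_command --pt "0 11 0 0 0 0.026 0" --pt "0 0 0 40 0 0 0" --pt "0 0 0 0 0 0 0"

```text
time_s: 7.95
tcp_pos: [0.5675, 0.0166, 0.0699]
ee_rot: [[0.964, 0.266, 0.004], [0.266, -0.964, 0.002], [0.004, -0.001, -1.0]]
wrist_force: [-0.8, -0.5, -0.8]
gripper_width: 0.003
gripper_force: 0.0
```

```bash
python3 -c "
from h import *
st(tgt=[.043,-.038,.028])
m=camera_model('wrist'); a=capture('wrist'); st(); m2=camera_model('top'); b=capture('top')[130:230,250:400]
save('w6',np.vstack([a[:220],cv2.resize(b,(640,380),interpolation=cv2.INTER_CUBIC)]))"
```

```text
t 7.95 feed mm [ 45.8 -37.4  69.9] yawerr -0.15 z [ 0.004  0.002 -1.   ] F [-0.8 -0.5 -0.8] w 0.0
tool shift mm [-3.   0.7 41.9] turn z rad -0.0027
t 8.0 feed mm [ 47.3 -37.6  71.9] yawerr -0.09 z [ 0.007  0.002 -1.   ] F [ 0.4 -0.8  1.1] w 0.01
```

View pics/w6.png

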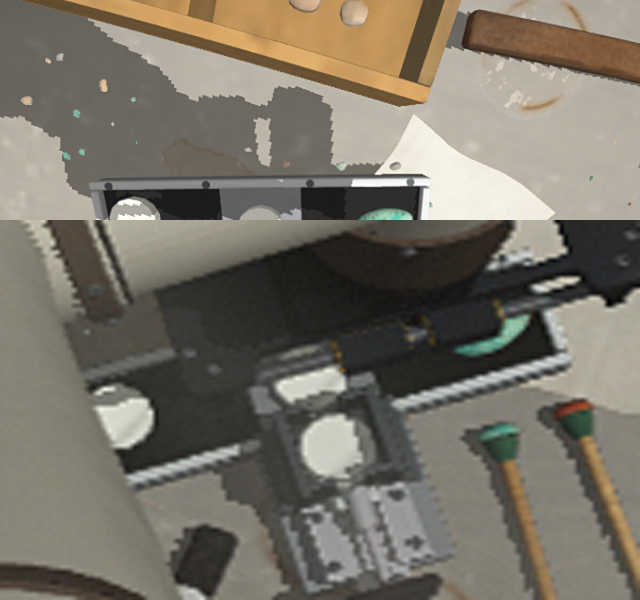

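The wrist picture shows the fed blank at about (212,262) between the bays. The top picture shows the tool right of it, just short of the cab. I'll lower the tips to just above the deck.

Call:
arm_command --pt "0 -4 0 15 0 -0.006 0" --pt "0 0 0 15 0 0 0" --pt "0 0 0 9 0 0 0" --pt "0 0 0 3 0 0 0" --pt "0 0 0 0 0 0 0"

```text
time_s: 8.55
tcp_pos: [0.5673, 0.0161, 0.0313]
ee_rot: [[0.964, 0.267, 0.006], [0.267, -0.964, 0.001], [0.006, 0.0, -1.0]]
wrist_force: [-0.4, 0.6, -0.5]
gripper_width: 0.007
gripper_force: 0.0
```

```bash
python3 -c "
from h import *
st(tgt=[.043,-.02,.027])"
```

```text
t 8.55 feed mm [ 45.5 -37.8  31.3] yawerr -0.07 z [ 0.006  0.001 -1.   ] F [-0.4  0.6 -0.5] w 0.01
tool shift mm [ -2.5 -17.8   4.2] turn z rad -0.0013
```

Call:
arm_command --pt "0 -2 0 4 0 0 0" --pt "0 0 -5 0 0 0 0" --pt "0 0 -5 0 0 0 0" --pt "0 0 -5 0 0 0 0" --pt "0 0 -5 0 0 0 0" --pt "0 0 -5 0 0 0 0" --pt "0 0 -5 0 0 0 0" --pt "0 0 0 0 0 0 0"

```text
time_s: 9.35
tcp_pos: [0.5567, 0.0451, 0.0266]
ee_rot: [[0.963, 0.268, 0.005], [0.268, -0.963, 0.001], [0.005, -0.0, -1.0]]
wrist_force: [0.2, 0.8, -0.2]
gripper_width: 0.006
gripper_force: 0.0
```

```bash
python3 -c "
from h import *
st(tgt=[.043,.021,.027])
m=camera_model('wrist'); a=capture('wrist'); cv2.imwrite('pics/w7.png',a[150:,:,::-1])
for q in find_in('blank_1_center','wrist'): print(np.round(q['location']),round(q['p'],2), F(P0,at_z(m,q['location'],.024)).round(3))
print([proj(m,W(P0,x)).round(0).tolist() for x in [(.043,.02,.024),(.043,.092,.024)]])"
```

```text
t 9.35 feed mm [43.1 -7.1 26.6] yawerr -0.05 z [ 0.005  0.001 -1.   ] F [ 0.2  0.8 -0.2] w 0.01
tool shift mm [ -0.1 -28.1  -0.4] turn z rad -0.0008
[229. 268.] 0.85 [0.054 0.02  0.024]
[[248.0, 269.0], [247.0, 144.0]]
```

Call:
arm_command --pt "0 0 -5 0 0 0 0" --pt "0 0 -5 0 0 0 0" --pt "0 0 -5 0 0 0 0" --pt "0 0 -5 0 0 0 0" --pt "0 0 -5 0 0 0 0" --pt "0 0 -3 0 0 0 0" --pt "0 0 0 0 0 0 0"

```text
time_s: 10.15
tcp_pos: [0.5493, 0.0719, 0.0266]
ee_rot: [[0.964, 0.268, 0.005], [0.268, -0.964, 0.001], [0.005, -0.0, -1.0]]
wrist_force: [-0.7, -0.3, -0.1]
gripper_width: 0.002
gripper_force: 0.0
```

```bash
python3 -c "
from h import *
st()
m=camera_model('wrist'); a=capture('wrist')
for q in find_in('blank_1_center','wrist'): print(np.round(q['location']),round(q['p'],2), F(P0,at_z(m,q['location'],.024)).round(3))
m=camera_model('top'); b=capture('top')
for q in find_in('blank_1_center','top')+find_in('waiting_blank_center','top'): print(np.round(q['location']),round(q['p'],2), F(P0,at_z(m,q['location'],.024)).round(3))
"
```

```text
t 10.15 feed mm [43.1 20.7 26.6] yawerr -0.05 z [ 0.005  0.001 -1.   ] F [-0.7 -0.3 -0.1] w 0.0
[228. 266.] 0.56 [0.055 0.049 0.024]
[234. 184.] 0.22 [0.051 0.095 0.024]
[225. 340.] 0.28 [-0.071  0.001  0.024]
[195. 339.] 0.17 [-0.015 -0.015  0.024]
```

Call:
arm_command --pt "0 0 10 0 0 0 0" --pt "0 0 0 -20 0 0 0" --pt "0 0 0 -40 0 0 0" --pt "0 0 0 -40 0 0 0" --pt "0 -40 0 -30 0 0 0" --pt "0 -40 0 0 0 0 0" --pt "0 -40 0 0 0 0 0" --pt "0 0 0 0 0 0 0"

```text
time_s: 11.2
tcp_pos: [0.4304, 0.0271, 0.1557]
ee_rot: [[0.964, 0.265, 0.001], [0.265, -0.964, 0.001], [0.001, -0.001, -1.0]]
wrist_force: [0.4, -0.3, -0.7]
gripper_width: 0.009
gripper_force: 0.0
```

```bash
python3 -c "
from h import *
st()
m=camera_model('wrist'); a=capture('wrist'); save('w8',a)
for n in ('blank_1_center','finished_cab_center','plunger_pad'):
  for q in find_in(n,'wrist'): print(n,np.round(q['location']),round(q['p'],2), F(P0,at_z(m,q['location'],.024)).round(4))
print({k:proj(m,W(P0,k)).round(0).tolist() for k in [(.072,.029,.016),(.072,-.029,.016),(.072,.114,.016),(0,0,.048)]})
"
```

```text
t 11.2 feed mm [-83.4   9.5 155.7] yawerr -0.19 z [ 0.001  0.001 -1.   ] F [ 0.4 -0.3 -0.7] w 0.01
blank_1_center [ 56. 270.] 0.73 [0.0397 0.0493 0.024 ]
finished_cab_center [ 55. 423.] 0.92 [ 0.0408 -0.0853  0.024 ]
plunger_pad [189. 322.] 0.56 [-0.0799  0.0034  0.024 ]
{(0.072, 0.029, 0.016): [19.0, 293.0], (0.072, -0.029, 0.016): [18.0, 359.0], (0.072, 0.114, 0.016): [20.0, 197.0], (0, 0, 0.048): [102.0, 327.0]}
```

View pics/w8.png

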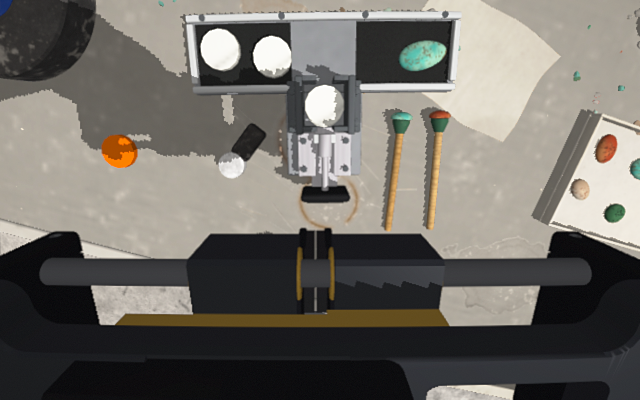

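The blank lies at (56,272) beside its mate at (49,221). Its right edge sits right at the rubber's border (col 292), about 46–48 mm from the centre line, so the margin is thin. I'll nudge it about 5 mm further; the gap to its mate is about 10 mm.

Call:
arm_command --pt "0 42 0 0 0 0 0" --pt "0 42 0 0 0 0 0" --pt "0 42 0 0 0 0 0" --pt "0 0 0 30 0 0 0" --pt "0 0 0 30 0 0 0" --pt "0 0 0 0 0 0 0" --pt "0 0 0 0 0 0 0"

```text
time_s: 12.1
tcp_pos: [0.5583, 0.0632, 0.0962]
ee_rot: [[0.964, 0.267, 0.004], [0.267, -0.964, 0.0], [0.004, 0.001, -1.0]]
wrist_force: [0.5, 0.7, 0.2]
gripper_width: 0.006
gripper_force: 0.0
```

```bash
python3 -c "
from h import *
st(tgt=[.043,.009,.028])"
```

```text
t 12.1 feed mm [49.5  9.9 96.2] yawerr -0.07 z [ 0.004  0.    -1.   ] F [0.5 0.7 0.2] w 0.01
tool shift mm [-6.8  0.9 68.2] turn z rad -0.0013
```

Call:
arm_command --pt "0 -7 1 25 0 0 0" --pt "0 0 0 25 0 0 0" --pt "0 0 0 15 0 0 0" --pt "0 0 0 3 0 0 0" --pt "0 0 0 0 0 0 0"

```text
time_s: 12.6
tcp_pos: [0.5526, 0.0609, 0.0298]
ee_rot: [[0.964, 0.267, 0.007], [0.267, -0.964, 0.002], [0.007, 0.0, -1.0]]
wrist_force: [0.4, -0.4, 0.7]
gripper_width: 0.004
gripper_force: 0.0
```

```bash
python3 -c "
from h import *
st(tgt=[.043,.026,.027])"
```

```text
t 12.6 feed mm [43.4  9.2 29.8] yawerr -0.07 z [ 0.007  0.002 -1.   ] F [ 0.4 -0.4  0.7] w 0.0
tool shift mm [ -0.4 -16.8   2.8] turn z rad -0.0011
```

Call:
arm_command --pt "0 0 -4 3 0 0 0" --pt "0 0 -5 0 0 0 0" --pt "0 0 -4 0 0 0 0" --pt "0 0 -4 0 0 0 0" --pt "0 0 0 0 0 0 0"

```text
time_s: 13.1
tcp_pos: [0.5469, 0.0776, 0.0259]
ee_rot: [[0.963, 0.268, 0.005], [0.268, -0.963, 0.002], [0.006, -0.0, -1.0]]
wrist_force: [-0.7, -0.7, 0.5]
gripper_width: 0.006
gripper_force: 0.0
```

Call:
arm_command --pt "0 0 10 0 0 0 0" --pt "0 0 0 -20 0 0 0" --pt "0 0 0 -40 0 0 0" --pt "0 0 0 -40 0 0 0" --pt "0 -40 0 -30 0 0 0" --pt "0 -40 0 0 0 0 0" --pt "0 -40 0 0 0 0 0" --pt "0 0 0 0 0 0 0"

```text
time_s: 13.9
tcp_pos: [0.4278, 0.0325, 0.1547]
ee_rot: [[0.964, 0.265, 0.001], [0.265, -0.964, 0.001], [0.001, -0.001, -1.0]]
wrist_force: [0.1, -0.1, 0.0]
gripper_width: 0.005
gripper_force: 0.0
```

```bash
python3 -c "
from h import *
st()
m=camera_model('wrist'); a=capture('wrist')
for n in ('blank_1_center','finished_cab_center','plunger_pad','loupe','dop_stick_a'):
  for q in find_in(n,'wrist'): print(n,np.round(q['location']),round(q['p'],2), F(P0,at_z(m,q['location'],.024)).round(4))
g=a.min(2); print(''.join('#' if v>200 else '.' for v in g[56,190:370]))
for r in (45,56,65): print(r,[int(c) for c in np.where(np.diff((g[r,190:370]>180).astype(int)))[0]+190], [int(c) for c in np.where(np.diff((g[r,190:370]>90).astype(int)))[0]+190])
"
```

```text
t 13.9 feed mm [-84.4  15.5 154.7] yawerr -0.19 z [ 0.001  0.001 -1.   ] F [ 0.1 -0.1  0. ] w 0.0
blank_1_center [ 58. 272.] 0.57 [0.037  0.0536 0.024 ]
finished_cab_center [ 51. 429.] 0.87 [ 0.0426 -0.0837  0.024 ]
plunger_pad [187. 331.] 0.8 [-0.079   0.0003  0.024 ]
plunger_pad [152. 248.] 0.44 [-0.0452  0.0794  0.024 ]
loupe [149. 248.] 0.81 [-0.0422  0.0795  0.024 ]
dop_stick_a [159. 439.] 0.74 [-0.0523 -0.1027  0.024 ]
dop_stick_a [158. 402.] 0.56 [-0.0512 -0.0668  0.024 ]
......######........##################################.........######################################...............................................................................
45 [194, 200, 206, 244, 254, 287] [191, 192, 202, 206, 245, 253, 288, 296, 362]
56 [195, 201, 209, 243, 252, 290] [192, 194, 203, 208, 245, 252, 291, 297, 362]
65 [196, 202, 217, 237, 255, 288] [193, 194, 204, 216, 239, 254, 289, 297, 313, 317, 321, 323, 326, 330, 361]
```

The blank now ends at col 291, clear of the rubber's edge at col 297, so its centre is about 51 mm out. Its mate, the cab and the bystanders haven't moved, and the plunger is out. I'll hand it in.

```bash
python3 -c "
from h import *
print(finish_job())"
```

```text
the job is handed in; nothing more can be done
None
```

I handed the job in at about 14 s: one press fed one blank, the plunger sprang back, and the blank lies wholly on the left bay's rubber beside its mate, though `finish_job` returned no verdict.

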